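Close up the finds table for transport

ROBOT

A 6-joint arm with a two-finger parallel gripper is mounted at the origin on the work surface. World frame = base frame: x ahead of the robot, y to its left, z up, the work surface at z = 0. Lengths are in m, angles in degrees, forces in N, time in s.
With the tool pointing down it reaches from about 0.4 to 0.825 m from the base axis. Payload 7 kg.
Tool frame: the origin (TCP) lies on the centre line of the jaws, within the pads' length; the fingertips stand r.tip_reach ahead of it and the grasp point (between the pads) is the TCP (r.tip_reach is the distance from the TCP to the fingertips, in m); z points along the fingers, y is the line along which they close (so a half turn about z gives the same grasp; the last joint's range is limited). The gripper opens to 88 mm and grips with 3 to 60 N. Pads are 19 mm wide; open, the fingers measure 130 mm over their backs; the gripper's body (78 mm by 193 mm) begins 47 mm behind the grasp point.
Start: joints at [-47.55, 20.546, 0.682, 0, -70.136, -16.507], TCP at [0.295, -0.607, 0.246] pointing down, gripper open.
Joint ranges: [-176.03, 176.03], [-82.01, 121.73], [-58.28, 71.71], [-173.87, 95.51], [-174.79, -0.11], [-173.66, 173.66]. Speed limits (degrees/s): [136.94, 136.94, 172.46, 180, 180, 180].

INTERFACE

Orientations are given as [roll, pitch, yaw] about the fixed x, y, z axes, in that order (R = Rz(yaw) Ry(pitch) Rx(roll)).
In Python, from plant import sensors, cams, r gives the robot as it stands.
- The arm moves only by the tool drive_tool, never from a script. Its argument "rows" is a list of rows, each an object of numbers: "fingers": the gripper's target within -1 to 1 (fully open at 1, half-way at 0, shut at -1); "x", "y", "z": the shift along the tool's x, y, z in m; "spin": the turn about the tool's z in rad. A call has 1 to 10 rows; each row is the pose to reach, as a shift and turn from the pose commanded when the call began, along the tool's axes at that moment; what a row does not reach only later rows make up. A row lasts 1/8 s, in which the tool goes at most 62.5 mm and 10.7 degrees, less where a joint would pass 70% of its speed; a pose out of reach is approached as far as the arm can. A call with a gripper value outside its range is refused whole. The fingers move at their own pace and stop on an object; "newtons" is the grip in N (left out, the last holds). Time passes only in rows, so rows that repeat a pose let the fingers close. It gives the time, the measured TCP pose, the force, the opening and the grip force at its end, in the units of the state.
- sensors.get_state(): the state, without advancing time (a new reading comes with each control period).
- cams.capture(name): name is "scene" or "top" or "wrist"; returns a dict with "pixels" (420x560x3 uint8, red, green, blue), "intrinsics" (3x3 intrinsics, pixels), "eye" and "orientation" of the camera in the world; the wrist camera has in their place "T_tool_cam" (4x4, takes a point from camera to tool coordinates, whose origin is the TCP and whose axes are the flange's). Camera axes: x right, y up, looking along -z (the intrinsics and any distortion apply to the point x, -y, -z); pixel columns grow to the right and rows downward; lengths in m; the calibration is good to about 2 mm. A picture is of the moment at which its call begins: read the wrist's pose just before it. There is no depth.
- r.close_job(): hands the job in; it is judged then, once.
The state is a dict: "time_s": time; "joints": joint angles; "qd": joint speeds; "joint_torque": joint torques, N m; "tcp_pos": TCP position; "eef_rot": TCP orientation; "contact_force": force on the tool from outside, world axes, zero at the start; "moment": the same for the moment, N m; "gripper_width": finger opening in m; "gripper_force": force on a finger pad.
Only numpy, scipy, OpenCV 4.12 (cv2) and the standard library are available. Lean on these libraries where they do the work, as an engineer would, in place of code of your own. Each camera call takes 0.05 s, during which the arm holds its last target. There are 200 camera calls.

TASK

Close up the finds table for transport: put each tub's own lid on it, matched by length and sitting fully down all round, without tipping out the sherds; a lid whose tub is not there may stay on the table. Work along the row of instrument cases from the robot's left to its right and give each carry handle a firm tug upward to test the catch: if the lid comes up, press it down until the catch snaps and tug again, going on only when the case holds. Leave the jug and the water bottle where they stand.

Things in the scene. Friction and masses are not known exactly. Their poses are not given: they have to be found in the camera images.
- case1: case in the leftmost (+y) of five places in a row, None if that place is empty. Grey, steel edges, black handle, 150 deep (its x), 100 wide (y), 90 mm high shut; loaded, 4 kg, so it stays put when tugged. Origin: centre of its underside. Its front (-x) faces the robot within 0.1 rad; the steel catch there stands 13 mm out, top at 90 mm. Hinge line: along y at the back, x = +75, z = 66 mm
- case1_lid (a joint): angle of its lid about the back hinge, rad, grows as it opens; 300 g, falls when let go. Caught: rests at 0, and a pull lifts it only by its slack to 0.016, where the catch holds firmly. Not caught: lies loosely on top of the catch at about 0.074 (10 mm up at the front) and lifts freely; pushing the handle down with 6 to 12 N makes the catch snap over it and it drops to 0
- case1_handle (a point): middle of the grip of its carry handle, fixed to the lid: level round bar 12 mm thick, 72 mm long along the case's y, axis 32 mm above the lid's top (122 mm above the table when shut), 105 mm in front of the hinge line; free to be gripped from above, fingers before and behind it
- case2: case in the second from the left of five places in a row, None if that place is empty. Grey, steel edges, black handle, 150 deep (its x), 100 wide (y), 90 mm high shut; loaded, 4 kg, so it stays put when tugged. Origin: centre of its underside. Its front (-x) faces the robot within 0.1 rad; the steel catch there stands 13 mm out, top at 90 mm. Hinge line: along y at the back, x = +75, z = 66 mm
- case2_lid (a joint): angle of its lid about the back hinge, rad, grows as it opens; 300 g, falls when let go. Caught: rests at 0, and a pull lifts it only by its slack to 0.016, where the catch holds firmly. Not caught: lies loosely on top of the catch at about 0.074 (10 mm up at the front) and lifts freely; pushing the handle down with 6 to 12 N makes the catch snap over it and it drops to 0
- case2_handle (a point): middle of the grip of its carry handle, fixed to the lid: level round bar 12 mm thick, 72 mm long along the case's y, axis 32 mm above the lid's top (122 mm above the table when shut), 105 mm in front of the hinge line; free to be gripped from above, fingers before and behind it
- case3: case in the middle of five places in a row, None if that place is empty. Grey, steel edges, black handle, 150 deep (its x), 100 wide (y), 90 mm high shut; loaded, 4 kg, so it stays put when tugged. Origin: centre of its underside. Its front (-x) faces the robot within 0.1 rad; the steel catch there stands 13 mm out, top at 90 mm. Hinge line: along y at the back, x = +75, z = 66 mm
- case3_lid (a joint): angle of its lid about the back hinge, rad, grows as it opens; 300 g, falls when let go. Caught: rests at 0, and a pull lifts it only by its slack to 0.016, where the catch holds firmly. Not caught: lies loosely on top of the catch at about 0.074 (10 mm up at the front) and lifts freely; pushing the handle down with 6 to 12 N makes the catch snap over it and it drops to 0
- case3_handle (a point): middle of the grip of its carry handle, fixed to the lid: level round bar 12 mm thick, 72 mm long along the case's y, axis 32 mm above the lid's top (122 mm above the table when shut), 105 mm in front of the hinge line; free to be gripped from above, fingers before and behind it
- case4: case in the second from the right of five places in a row, None if that place is empty. Grey, steel edges, black handle, 150 deep (its x), 100 wide (y), 90 mm high shut; loaded, 4 kg, so it stays put when tugged. Origin: centre of its underside. Its front (-x) faces the robot within 0.1 rad; the steel catch there stands 13 mm out, top at 90 mm. Hinge line: along y at the back, x = +75, z = 66 mm
- case4_lid (a joint): angle of its lid about the back hinge, rad, grows as it opens; 300 g, falls when let go. Caught: rests at 0, and a pull lifts it only by its slack to 0.016, where the catch holds firmly. Not caught: lies loosely on top of the catch at about 0.074 (10 mm up at the front) and lifts freely; pushing the handle down with 6 to 12 N makes the catch snap over it and it drops to 0
- case4_handle (a point): middle of the grip of its carry handle, fixed to the lid: level round bar 12 mm thick, 72 mm long along the case's y, axis 32 mm above the lid's top (122 mm above the table when shut), 105 mm in front of the hinge line; free to be gripped from above, fingers before and behind it
- case5: case in the rightmost (-y) of five places in a row, None if that place is empty. Grey, steel edges, black handle, 150 deep (its x), 100 wide (y), 90 mm high shut; loaded, 4 kg, so it stays put when tugged. Origin: centre of its underside. Its front (-x) faces the robot within 0.1 rad; the steel catch there stands 13 mm out, top at 90 mm. Hinge line: along y at the back, x = +75, z = 66 mm
- case5_lid (a joint): angle of its lid about the back hinge, rad, grows as it opens; 300 g, falls when let go. Caught: rests at 0, and a pull lifts it only by its slack to 0.016, where the catch holds firmly. Not caught: lies loosely on top of the catch at about 0.074 (10 mm up at the front) and lifts freely; pushing the handle down with 6 to 12 N makes the catch snap over it and it drops to 0
- case5_handle (a point): middle of the grip of its carry handle, fixed to the lid: level round bar 12 mm thick, 72 mm long along the case's y, axis 32 mm above the lid's top (122 mm above the table when shut), 105 mm in front of the hinge line; free to be gripped from above, fingers before and behind it
- tub_long: the long finds tub, None if it is not there: open clear plastic tub with sherds in it, 104 long (its x) x 53 wide (its y) x 45 mm high, 180 g, loose. Origin: centre of its underside, z up
- lid_long: lid of the long tub: loose white plastic cap, 113 long (its x), 62 wide (y), 14 mm high, 35 g, top up on the table at first. Top 3 mm thick, skirt 2.5 mm thick, 11 mm deep, open below; goes over the outside of the tub's rim with 2 mm play each side; once fully on, its origin is 34 mm above the tub's. Origin: centre of its lower, open side, z up
- tub_mid: the mid finds tub, None if it is not there: open clear plastic tub with sherds in it, 78 long (its x) x 53 wide (its y) x 45 mm high, 180 g, loose. Origin: centre of its underside, z up
- lid_mid: lid of the mid tub: loose white plastic cap, 87 long (its x), 62 wide (y), 14 mm high, 35 g, top up on the table at first. Top 3 mm thick, skirt 2.5 mm thick, 11 mm deep, open below; goes over the outside of the tub's rim with 2 mm play each side; once fully on, its origin is 34 mm above the tub's. Origin: centre of its lower, open side, z up
- tub_short: the short finds tub, None if it is not there: open clear plastic tub with sherds in it, 53 long (its x) x 53 wide (its y) x 45 mm high, 180 g, loose. Origin: centre of its underside, z up
- lid_short: lid of the short tub: loose white plastic cap, 62 long (its x), 62 wide (y), 14 mm high, 35 g, top up on the table at first. Top 3 mm thick, skirt 2.5 mm thick, 11 mm deep, open below; goes over the outside of the tub's rim with 2 mm play each side; once fully on, its origin is 34 mm above the tub's. Origin: centre of its lower, open side, z up
- jug: clear measuring jug, 90 mm across, 120 mm high, beside the work; not part of the job. Origin: centre of its underside
- water: water bottle with red cap, 62 mm across, 210 mm high, beside the work; not part of the job. Origin: centre of its underside
Not all that is in view belongs to the job. What is shaped like the case3 but orange, pink or purple is not meant.

How it is judged (in metres and radians):
On the way, in this order (a step that is already met when the one before it is completed fails the run):
1. case1 (if there) is proven by a tug: its lid is pulled up against the catch, its slack is taken up, and it holds (contact force between the fingers and case1 above 2 N and value of joint case1_lid between 0.008 and 0.03 rad and velocity of joint case1_lid above -0.05 rad/s), for 0.1 s.
2. case2 (if there) is proven by a tug: its lid is pulled up against the catch, its slack is taken up, and it holds (contact force between the fingers and case2 above 2 N and value of joint case2_lid between 0.008 and 0.03 rad and velocity of joint case2_lid above -0.05 rad/s), for 0.1 s.
3. case3 (if there) is proven by a tug: its lid is pulled up against the catch, its slack is taken up, and it holds (contact force between the fingers and case3 above 2 N and value of joint case3_lid between 0.008 and 0.03 rad and velocity of joint case3_lid above -0.05 rad/s), for 0.1 s.
4. case4 (if there) is proven by a tug: its lid is pulled up against the catch, its slack is taken up, and it holds (contact force between the fingers and case4 above 2 N and value of joint case4_lid between 0.008 and 0.03 rad and velocity of joint case4_lid above -0.05 rad/s), for 0.1 s.
5. case5 (if there) is proven by a tug: its lid is pulled up against the catch, its slack is taken up, and it holds (contact force between the fingers and case5 above 2 N and value of joint case5_lid between 0.008 and 0.03 rad and velocity of joint case5_lid above -0.05 rad/s), for 0.1 s.
At the end, for the whole second after the job is handed in: Every case there stands upright, shut and caught (lid angle below 0.012 rad). Every tub there stands upright on the table with its own lid fully on: tilt under 0.15 rad, lid origin 30 to 38 mm above the tub's and within 6 mm along its x and y. Tubs and lids at rest (value of joint each of case1_lid, case2_lid, case3_lid, case4_lid, case5_lid below 0.012 rad and angle between each of case1, case2, case3, case4, case5, tub_long, tub_mid, tub_short's own z axis and vertical below 0.1 rad and z of lid_long in the frame of tub_long between 0.03 and 0.038 m and x of lid_long in the frame of tub_long between -0.006 and 0.006 m and y of lid_long in the frame of tub_long between -0.006 and 0.006 m and height (world z) of each of tub_long, tub_mid, tub_short below 0.01 m and angle between each of lid_long, lid_mid, lid_short's own z axis and vertical below 0.15 rad and linear speed of each of tub_long, lid_long, tub_mid, lid_mid, tub_short, lid_short below 0.02 m/s and z of lid_mid in the frame of tub_mid between 0.03 and 0.038 m and x of lid_mid in the frame of tub_mid between -0.006 and 0.006 m and y of lid_mid in the frame of tub_mid between -0.006 and 0.006 m and z of lid_short in the frame of tub_short between 0.03 and 0.038 m and x of lid_short in the frame of tub_short between -0.006 and 0.006 m and y of lid_short in the frame of tub_short between -0.006 and 0.006 m); the robot touches nothing.
It fails at once if the jug is shifted by more than 30 mm (distance of jug from where it was at the start of the episode above 0.03 m).
It fails at once if the water bottle is shifted by more than 30 mm (distance of water from where it was at the start of the episode above 0.03 m).
It fails at once if a tub is tipped so that its sherds spill (angle between any of tub_long, tub_mid, tub_short's own z axis and vertical above 0.6 rad).
Of case1, case2, case3, case4, case5 only 4 to 5 are there at a start; the rules pass over those that are not, and their reading is None.
Of tub_long, tub_mid, tub_short only 2 to 3 are there at a start; the rules pass over those that are not, and their reading is None.
At some moment in a run one of tub_long, tub_mid, tub_short, lid_long, lid_mid, lid_short may be knocked a few centimetres aside while the robot is not near it.
Once in a run the grip may slacken for a moment while it holds something.
It also fails if it takes over 210 s, if anything falls off the work surface, if the arm or the gripper's body presses on something with over 40 N, if the wrist force passes 120 N, or if a joint passes its speed limit or range.

## Working session

There is one attempt and no reset: what is moved stays moved. The work goes in short steps, Python scripts to look and compute and a tool call to move; the robot and the scene stay as the last step left them, time stands still between calls to the robot, and variables do not carry over. Pictures are saved under pics/ and viewed, at most 14 in all, crops included, and the job is handed in when it is done.

Besides the shell and the picture viewer there is one more tool, called after "Emit:" by a JSON object that holds its "method" and its "body". drive_tool: Moves the arm, as the interface text tells. Its arguments: {"type":"object","properties":{"rows":{"type":"array"},"newtons":{"type":"number"}},"required":["rows"]}

```bash
mkdir -p pics; cat > h.py <<'E'
import numpy as np, cv2
from scipy.spatial.transform import Rotation as R
from plant import sensors, cams, r
def rot(o):
    o=np.array(o,float)
    return o if o.shape==(3,3) else (R.from_quat(o).as_matrix() if o.size==4 else R.from_euler('xyz',o,degrees=True).as_matrix())
def cap(n,save=None):
    s=sensors.get_state(); c=cams.capture(n)
    K=np.array(c['intrinsics'])
    if n=='wrist':
        T=np.array(c['T_tool_cam']); Rt=rot(s['eef_rot'])
        Rc=Rt@T[:3,:3]; e=Rt@T[:3,3]+np.array(s['tcp_pos'])
    else: Rc=rot(c['orientation']); e=np.array(c['eye'])
    if save: cv2.imwrite('pics/'+save,c['pixels'][:,:,::-1])
    return dict(px=c['pixels'],K=K,R=Rc,e=e,c=c,s=s)
def ray(v,p):
    d=np.linalg.solve(v['K'],[p[0],p[1],1]); return v['R']@(d*[1,-1,-1])
def atz(v,p,z):
    d=ray(v,p); return v['e']+d*(z-v['e'][2])/d[2]
def proj(v,P):
    q=(v['R'].T@(np.array(P)-v['e']))*[1,-1,-1]; q=v['K']@q; return q[:2]/q[2]
def tri(v1,p1,v2,p2):
    A=np.zeros((3,3));b=np.zeros(3)
    for v,p in((v1,p1),(v2,p2)):
        d=ray(v,p);d/=np.linalg.norm(d);M=np.eye(3)-np.outer(d,d);A+=M;b+=M@v['e']
    return np.linalg.solve(A,b)
E
python3 - <<'E'
from h import *
for n in('scene','top'):
    v=cap(n,n+'1.png'); print(n,v['e'],v['R'].round(3).tolist(),v['K'].tolist(),[k for k in v['c']])
s=sensors.get_state();print(s, r.tip_reach)
v=cap('wrist');print(v['c']['T_tool_cam'],v['R'])
E
```

```text
scene [ 1.04040854 -0.46005046  0.9709854 ] [[0.649, -0.584, 0.488], [0.761, 0.494, -0.42], [0.004, 0.644, 0.765]] [[387.9679746647725, 0.0, 281.0986607997153], [0.0, 387.9679746647725, 213.4382459120819], [0.0, 0.0, 1.0]] ['pixels', 'intrinsics', 'eye', 'orientation']
top [0.16331318 0.00424456 1.68856668] [[-0.022, 0.977, -0.212], [-1.0, -0.02, 0.011], [0.006, 0.212, 0.977]] [[544.7668030571471, 0.0, 289.9687793725188], [0.0, 544.7668030571471, 203.60561668187339], [0.0, 0.0, 1.0]] ['pixels', 'intrinsics', 'eye', 'orientation']
{'time_s': 0.1, 'joints': array([-4.75510685e+01,  2.05856201e+01,  6.38085878e-01, -1.73211227e-02,
       -7.01341564e+01, -1.65052248e+01]), 'qd': array([ 0.05860642, -0.05774513,  0.1642061 ,  0.08060661, -0.01222051,
       -0.08906269]), 'joint_torque': array([ 1.91098252e-04, -5.84162021e+01,  2.93753278e+01,  7.01547414e+00,
        1.01930840e-02, -6.24458335e-05]), 'tcp_pos': array([ 0.29508409, -0.60662977,  0.24472984]), 'eef_rot': array([ 1.79917049e+02, -7.59772274e-03, -1.54062185e+02]), 'contact_force': array([ 0.08226946, -0.25356908,  0.08356335]), 'moment': array([ 0.08822834,  0.00438837, -0.01987687]), 'gripper_force': 0.0, 'gripper_width': 0.08738501534231996} 0.019
[[ 3.48209787e-04  9.51315436e-01  3.08218785e-01  8.41096827e-02]
 [ 9.99999773e-01 -5.09200700e-04  4.41896424e-04  6.58578463e-05]
 [ 5.77328110e-04  3.08218561e-01 -9.51315397e-01 -1.39324951e-01]
 [ 0.00000000e+00  0.00000000e+00  0.00000000e+00  1.00000000e+00]] [[-4.37708229e-01 -8.55497969e-01 -2.76649112e-01]
 [ 8.99116649e-01 -4.16175488e-01 -1.35599463e-01]
 [ 8.70485742e-04 -3.08092823e-01  9.51355903e-01]]
```

View pics/scene1.png

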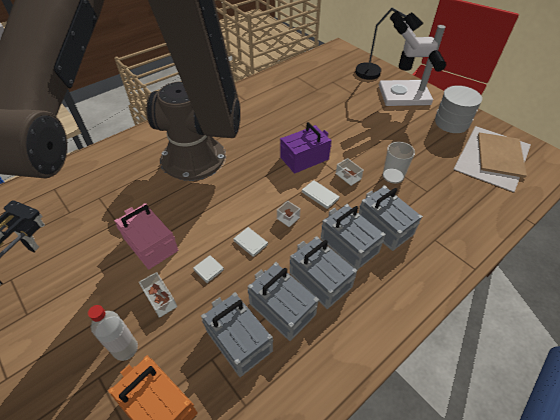

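View pics/top1.png

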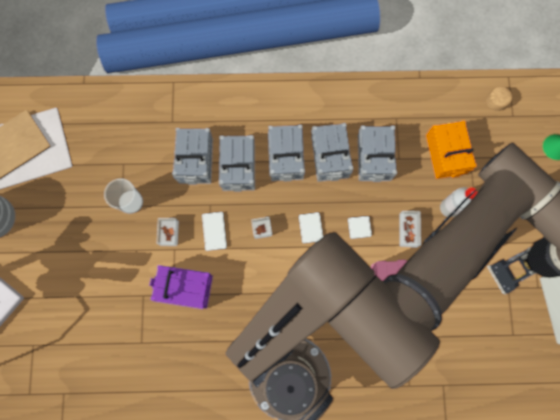

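The scene has five grey cases with top-view centres at about (192,155), (237,162), (286,152), (332,151) and (378,152). Tubs are at (167,232), (262,228) and (410,229). Lids are long (214,231), mid (311,228) and short (360,228). The orange, pink and purple cases are decoys. I'll work out coarse positions first, then look from close by with the wrist camera.

```bash
python3 - <<'E'
from h import *
a=cap('scene');t=cap('top')
for n,p,q,z in [('tubA',(349,171),(167,232),.03),('lidL',(320,194),(214,231),.014),('tubB',(288,213),(262,228),.03),('lidM',(250,241),(311,228),.014),('lidS',(208,269),(360,228),.014),('tubL',(158,293),(410,229),.03)]:
    print(n,tri(a,p,t,q).round(3),atz(t,q,z).round(3))
for p in [(192,155),(237,162),(286,152),(332,151),(378,152)]: print('case ctr',atz(t,p,.09).round(3))
for p in [(125,197),(455,203)]: print('jug/water',atz(t,p,.05).round(3))
v=cap('wrist');print(v['K'])
print(proj(a,[.53,.3,.12]),proj(a,[.53,-.2,.12]))
im=t['px'][110:260,140:430,::-1];cv2.imwrite('pics/topc.png',cv2.resize(im,None,fx=2.7,fy=2.7,interpolation=cv2.INTER_CUBIC))
E
```

```text
tubA [0.442 0.368 0.025] [0.441 0.366 0.03 ]
lidL [0.445 0.225 0.007] [0.443 0.224 0.014]
tubB [0.449 0.076 0.025] [0.447 0.074 0.03 ]
lidM [ 0.448 -0.077  0.009] [ 0.447 -0.078  0.014]
lidS [ 0.446 -0.23   0.004] [ 0.444 -0.231  0.014]
tubL [ 0.436 -0.381  0.027] [ 0.435 -0.383  0.03 ]
case ctr [0.668 0.283 0.09 ]
case ctr [0.642 0.146 0.09 ]
case ctr [ 0.671 -0.005  0.09 ]
case ctr [ 0.672 -0.146  0.09 ]
case ctr [ 0.666 -0.287  0.09 ]
jug/water [0.549 0.494 0.05 ]
jug/water [ 0.509 -0.523  0.05 ]
[[299.20181754   0.         276.04900736]
 [  0.         299.20181754 205.9845285 ]
 [  0.           0.           1.        ]]
[358.66416763 173.49161373] [228.53338809 260.12376593]
```

View pics/topc.png

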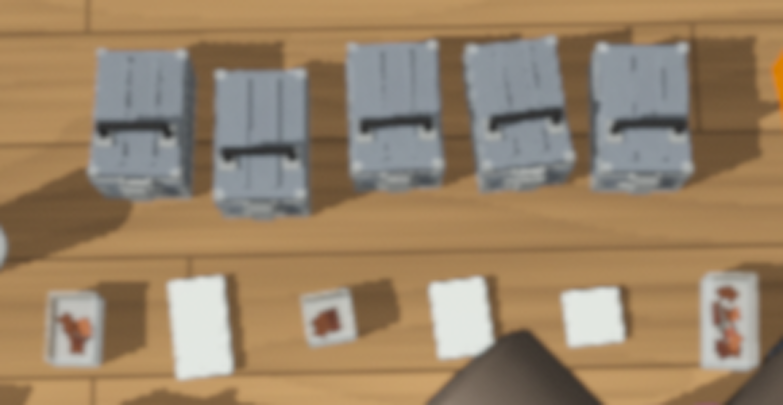

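```bash
cat >> h.py <<'E'
def go(x,y,z,yaw):
    s=sensors.get_state(); p=np.array(s['tcp_pos']); Rt=rot(s['eef_rot'])
    d=Rt.T@(np.array([x,y,z])-p); sp=(s['eef_rot'][2]-yaw+180)%360-180
    print('t',round(s['time_s'],2),'tcp',p.round(4),s['eef_rot'].round(2),'-> shift',d.round(4),'spin',round(np.radians(sp),3))
E
python3 - <<'E'
from h import *
t=cap('top')
f=lambda p:(p[0]/2.7+140,p[1]/2.7+110)
for n,p,q in [(1,(98,129),(171,131)),(2,(222,154),(298,154)),(3,(360,126),(434,123)),(4,(490,124),(562,115)),(5,(612,125),(687,126))]:
    A=atz(t,f(p),.122);B=atz(t,f(q),.122);d=B-A
    print(n,((A+B)/2).round(4),np.linalg.norm(d).round(3),'yaw',np.degrees(np.arctan2(d[1],d[0])).round(1))
go(.59,.23,.35,-90)
E
```

```text
1 [0.6477 0.2838 0.122 ] 0.081 yaw -92.8
2 [0.6173 0.1448 0.122 ] 0.084 yaw -91.1
3 [ 0.6483 -0.0073  0.122 ] 0.082 yaw -88.7
4 [ 0.6512 -0.1509  0.122 ] 0.081 yaw -83.7
5 [ 0.6416 -0.2879  0.122 ] 0.083 yaw -91.9
t 0.35 tcp [ 0.2952 -0.6069  0.2453] [ 179.98   -0.   -154.06] -> shift [-0.6312  0.6236 -0.1045] spin -1.118
```

Emit:
{"method": "drive_tool", "body": {"rows": [{"z": -0.06}, {"x": -0.63, "y": 0.62, "z": -0.105, "spin": -1.118}, {"x": -0.63, "y": 0.62, "z": -0.105, "spin": -1.118}, {"x": -0.63, "y": 0.62, "z": -0.105, "spin": -1.118}, {"x": -0.63, "y": 0.62, "z": -0.105, "spin": -1.118}, {"x": -0.63, "y": 0.62, "z": -0.105, "spin": -1.118}, {"x": -0.63, "y": 0.62, "z": -0.105, "spin": -1.118}, {"x": -0.63, "y": 0.62, "z": -0.105, "spin": -1.118}, {"x": -0.63, "y": 0.62, "z": -0.105, "spin": -1.118}, {"x": -0.63, "y": 0.62, "z": -0.105, "spin": -1.118}]}}

```text
invalid input
```

```bash
python3 - <<'E'
from h import *
v=cap('wrist','w1.png'); print(v['s']['qd'].round(1),v['s']['contact_force'].round(2))
go(.648,.284,.30,-93)
E
```

```text
[ 0.  -0.   0.1  0.   0.1 -0.1] [0.28 0.13 0.03]
t 0.4 tcp [ 0.2952 -0.6069  0.2454] [ 179.99   -0.   -154.06] -> shift [-0.7069  0.6469 -0.0544] spin -1.066
```

View pics/w1.png

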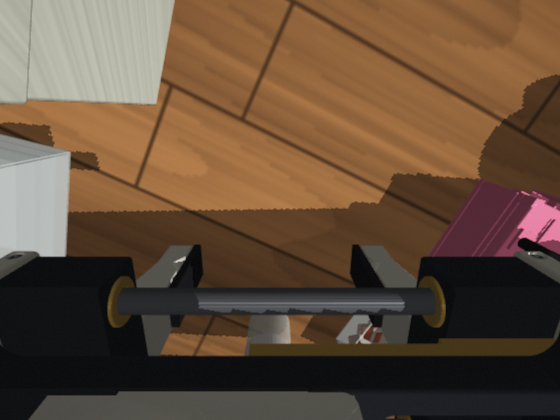

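The move was refused, so each row probably needs all its keys. The picture is still from the start pose.

Emit:
{"method": "drive_tool", "body": {"rows": [{"fingers": 1, "x": 0, "y": 0, "z": -0.06, "spin": 0}, {"fingers": 1, "x": -0.63, "y": 0.62, "z": -0.105, "spin": -1.118}, {"fingers": 1, "x": -0.63, "y": 0.62, "z": -0.105, "spin": -1.118}, {"fingers": 1, "x": -0.63, "y": 0.62, "z": -0.105, "spin": -1.118}, {"fingers": 1, "x": -0.63, "y": 0.62, "z": -0.105, "spin": -1.118}, {"fingers": 1, "x": -0.63, "y": 0.62, "z": -0.105, "spin": -1.118}, {"fingers": 1, "x": -0.63, "y": 0.62, "z": -0.105, "spin": -1.118}, {"fingers": 1, "x": -0.63, "y": 0.62, "z": -0.105, "spin": -1.118}, {"fingers": 1, "x": -0.63, "y": 0.62, "z": -0.105, "spin": -1.118}, {"fingers": 1, "x": -0.63, "y": 0.62, "z": -0.105, "spin": -1.118}], "newtons": 20}}

```text
time_s: 1.65
tcp_pos: [0.4832, -0.0754, 0.3348]
eef_rot: [-179.9, 0.0, -90.0]
contact_force: [0.1, -1.3, 1.1]
gripper_width: 0.0877
gripper_force: 0.0
```

```bash
python3 - <<'E'
from h import *
v=cap('wrist','w2.png'); print(v['s']['qd'].round(1),v['s']['contact_force'].round(2))
go(.648,.284,.30,-93)
E
```

```text
[ 55.3   6.4   9.2   0.1  -3.  -55. ] [ 0.12 -1.33  1.07]
t 1.7 tcp [ 0.4856 -0.0704  0.3348] [-1.7986e+02  9.0000e-02 -8.9840e+01] -> shift [-0.3539 -0.1633  0.0358] spin 0.055
```

Emit:
{"method": "drive_tool", "body": {"rows": [{"fingers": 1, "x": -0.35, "y": -0.16, "z": 0.06, "spin": 0.055}, {"fingers": 1, "x": -0.35, "y": -0.16, "z": 0.06, "spin": 0.055}, {"fingers": 1, "x": -0.35, "y": -0.16, "z": 0.06, "spin": 0.055}, {"fingers": 1, "x": -0.35, "y": -0.16, "z": 0.06, "spin": 0.055}, {"fingers": 1, "x": -0.35, "y": -0.16, "z": 0.06, "spin": 0.055}, {"fingers": 1, "x": -0.35, "y": -0.16, "z": 0.06, "spin": 0.055}, {"fingers": 1, "x": -0.35, "y": -0.16, "z": 0.06, "spin": 0.055}, {"fingers": 1, "x": -0.35, "y": -0.16, "z": 0.06, "spin": 0.055}, {"fingers": 1, "x": -0.35, "y": -0.16, "z": 0.06, "spin": 0.055}]}}

```text
time_s: 2.82
tcp_pos: [0.6428, 0.2716, 0.2748]
eef_rot: [-180.0, 0.0, -93.2]
contact_force: [-0.8, -0.8, 0.5]
gripper_width: 0.0875
gripper_force: 0.0
```

```bash
python3 - <<'E'
from h import *
v=cap('wrist','w3.png'); print(v['s']['qd'].round(1),v['s']['contact_force'].round(2))
go(.648,.284,.125,-93)
for P in ([.648,.284,.122],[.6173,.1448,.122]): print(proj(v,P))
E
```

```text
[-0.4 -0.7 -0.1 -0.   0.1 -0.1] [-0.84 -0.84  0.51]
t 2.88 tcp [0.6428 0.2714 0.2752] [-1.7995e+02  4.0000e-02 -9.3200e+01] -> shift [-0.0128 -0.0043  0.1502] spin -0.004
[271.65174564 208.00849593]
[296.93490988  56.8387648 ]
```

View pics/w3.png

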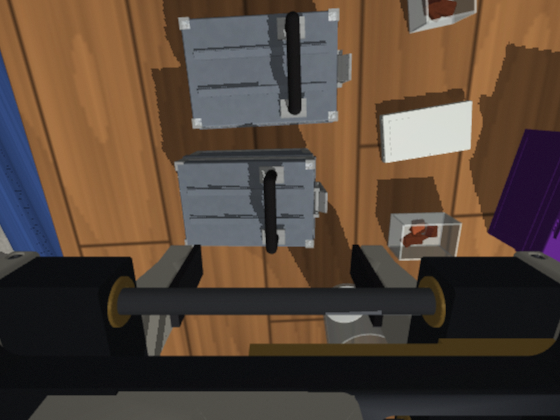

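View pics/w2.png

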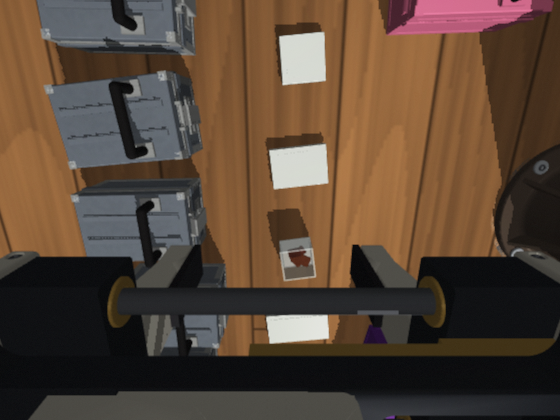

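w3 shows case 1's handle from (270,170) to (272,252) and case 2's handle at about (293,62). Both agree with the top view to within about 3 px. I'll grip handle 1.

Emit:
{"method": "drive_tool", "body": {"rows": [{"fingers": 1, "x": -0.012, "y": -0.005, "z": 0.05, "spin": 0}, {"fingers": 1, "x": -0.012, "y": -0.005, "z": 0.1, "spin": 0}, {"fingers": 1, "x": -0.012, "y": -0.005, "z": 0.151, "spin": 0}, {"fingers": 1, "x": -0.012, "y": -0.005, "z": 0.151, "spin": 0}, {"fingers": -1, "x": -0.012, "y": -0.005, "z": 0.151, "spin": 0}, {"fingers": -1, "x": -0.012, "y": -0.005, "z": 0.151, "spin": 0}, {"fingers": -1, "x": -0.012, "y": -0.005, "z": 0.151, "spin": 0}, {"fingers": -1, "x": -0.012, "y": -0.005, "z": 0.151, "spin": 0}, {"fingers": -1, "x": -0.012, "y": -0.005, "z": 0.151, "spin": 0}, {"fingers": -1, "x": -0.012, "y": -0.005, "z": 0.151, "spin": 0}], "newtons": 25}}

```text
time_s: 4.12
tcp_pos: [0.6486, 0.2843, 0.1231]
eef_rot: [180.0, -0.0, -93.1]
contact_force: [-0.0, 0.0, 0.6]
gripper_width: 0.0333
gripper_force: 0.0
```

Emit:
{"method": "drive_tool", "body": {"rows": [{"fingers": -1, "x": 0, "y": 0, "z": 0, "spin": 0}, {"fingers": -1, "x": 0, "y": 0, "z": 0, "spin": 0}, {"fingers": -1, "x": 0, "y": 0, "z": 0, "spin": 0}, {"fingers": -1, "x": 0, "y": 0, "z": 0, "spin": 0}, {"fingers": -1, "x": 0, "y": 0, "z": -0.002, "spin": 0}, {"fingers": -1, "x": 0, "y": 0, "z": -0.004, "spin": 0}, {"fingers": -1, "x": 0, "y": 0, "z": -0.004, "spin": 0}, {"fingers": -1, "x": 0, "y": 0, "z": -0.004, "spin": 0}], "newtons": 25}}

```text
time_s: 5.12
tcp_pos: [0.6472, 0.2842, 0.125]
eef_rot: [179.8, -0.1, -93.2]
contact_force: [-3.1, 2.9, -13.7]
gripper_width: 0.011
gripper_force: 24.9
```

Case 1 is caught: the TCP rose only 1.9 mm against 13.7 N. On to case 2.

Emit:
{"method": "drive_tool", "body": {"rows": [{"fingers": -0.1, "x": 0, "y": 0, "z": 0.003, "spin": 0}, {"fingers": -0.1, "x": 0, "y": 0, "z": 0.003, "spin": 0}, {"fingers": -0.1, "x": 0, "y": 0, "z": 0.003, "spin": 0}, {"fingers": -0.1, "x": 0, "y": 0, "z": -0.06, "spin": 0}, {"fingers": -0.1, "x": 0.06, "y": 0.01, "z": -0.06, "spin": -0.02}, {"fingers": -0.1, "x": 0.12, "y": 0.02, "z": -0.06, "spin": -0.038}, {"fingers": -0.1, "x": 0.14, "y": 0.02, "z": -0.06, "spin": -0.038}, {"fingers": -0.1, "x": 0.14, "y": 0.02, "z": -0.03, "spin": -0.038}, {"fingers": -0.1, "x": 0.14, "y": 0.02, "z": 0.003, "spin": -0.038}, {"fingers": -0.1, "x": 0.14, "y": 0.02, "z": 0.003, "spin": -0.038}]}}

```text
time_s: 6.38
tcp_pos: [0.6201, 0.1449, 0.1223]
eef_rot: [179.8, -0.1, -91.0]
contact_force: [-0.5, -0.2, 0.6]
gripper_width: 0.0392
gripper_force: 0.0
```

Emit:
{"method": "drive_tool", "body": {"rows": [{"fingers": -1, "x": 0, "y": 0, "z": 0, "spin": 0}, {"fingers": -1, "x": 0, "y": 0, "z": 0, "spin": 0}, {"fingers": -1, "x": 0, "y": 0, "z": 0, "spin": 0}, {"fingers": -1, "x": 0, "y": 0, "z": 0, "spin": 0}, {"fingers": -1, "x": 0, "y": 0, "z": 0, "spin": 0}, {"fingers": -1, "x": 0, "y": 0, "z": -0.002, "spin": 0}, {"fingers": -1, "x": 0, "y": 0, "z": -0.004, "spin": 0}, {"fingers": -1, "x": 0, "y": 0, "z": -0.004, "spin": 0}, {"fingers": -1, "x": 0, "y": 0, "z": -0.004, "spin": 0}]}}

```text
time_s: 7.5
tcp_pos: [0.6216, 0.1458, 0.1271]
eef_rot: [-180.0, 0.0, -91.0]
contact_force: [5.9, 1.3, -10.7]
gripper_width: 0.0111
gripper_force: 25.0
```

Case 2 is ambiguous, so I'll pull a bit further.

Emit:
{"method": "drive_tool", "body": {"rows": [{"fingers": -1, "x": 0, "y": 0, "z": -0.001, "spin": 0}, {"fingers": -1, "x": 0, "y": 0, "z": -0.002, "spin": 0}, {"fingers": -1, "x": 0, "y": 0, "z": -0.002, "spin": 0}, {"fingers": -1, "x": 0, "y": 0, "z": -0.002, "spin": 0}]}}

```text
time_s: 8.0
tcp_pos: [0.6209, 0.1457, 0.1272]
eef_rot: [179.9, 0.0, -91.0]
contact_force: [8.9, 1.5, -20.1]
gripper_width: 0.011
gripper_force: 25.0
```

```bash
python3 - <<'E'
from h import *
v=cap('wrist','w4.png');s=v['s'];print(s['tcp_pos'],s['contact_force'].round(1),s['gripper_width'])
a=cap('scene','s4.png')
im=cv2.resize(a['px'][170:390,190:440,::-1],None,fx=2.6,fy=2.6,interpolation=cv2.INTER_CUBIC);cv2.imwrite('pics/s4c.png',im)
E
```

```text
[0.62093096 0.14573089 0.12723947] [  8.9   1.5 -20.1] 0.010968673213912998
```

View pics/s4c.png

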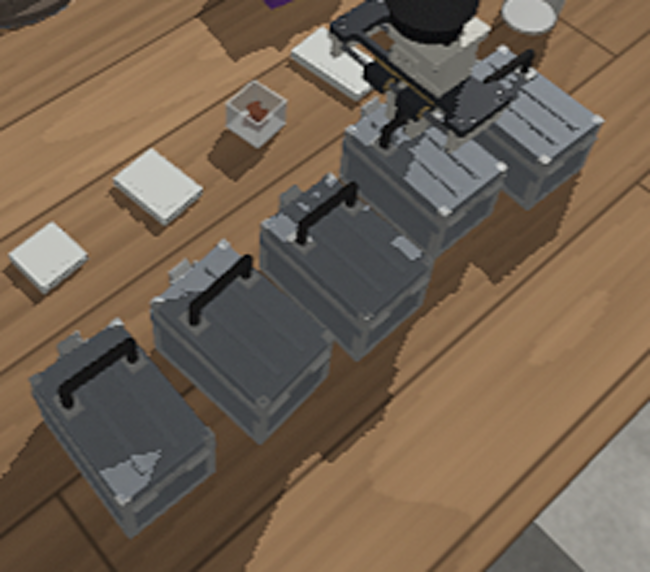

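The lid held 20 N with no motion, so case 2 is caught. Next is case 3.

Emit:
{"method": "drive_tool", "body": {"rows": [{"fingers": -0.1, "x": 0, "y": 0, "z": 0.005, "spin": 0}, {"fingers": -0.1, "x": 0, "y": 0, "z": 0.005, "spin": 0}, {"fingers": -0.1, "x": 0, "y": 0, "z": 0.005, "spin": 0}, {"fingers": -0.1, "x": 0, "y": 0, "z": -0.055, "spin": 0}, {"fingers": -0.1, "x": 0.06, "y": -0.01, "z": -0.055, "spin": -0.02}, {"fingers": -0.1, "x": 0.12, "y": -0.03, "z": -0.055, "spin": -0.04}, {"fingers": -0.1, "x": 0.151, "y": -0.031, "z": -0.055, "spin": -0.04}, {"fingers": -0.1, "x": 0.151, "y": -0.031, "z": -0.03, "spin": -0.04}, {"fingers": -0.1, "x": 0.151, "y": -0.031, "z": 0.005, "spin": -0.04}, {"fingers": -0.1, "x": 0.151, "y": -0.031, "z": 0.005, "spin": -0.04}]}}

```text
time_s: 9.35
tcp_pos: [0.6476, -0.0065, 0.1232]
eef_rot: [179.7, -0.0, -88.7]
contact_force: [-0.5, -0.1, 0.5]
gripper_width: 0.0394
gripper_force: 0.0
```

Emit:
{"method": "drive_tool", "body": {"rows": [{"fingers": -1, "x": 0, "y": 0, "z": 0, "spin": 0}, {"fingers": -1, "x": 0, "y": 0, "z": 0, "spin": 0}, {"fingers": -1, "x": 0, "y": 0, "z": 0, "spin": 0}, {"fingers": -1, "x": 0, "y": 0, "z": 0, "spin": 0}, {"fingers": -1, "x": 0, "y": 0, "z": 0, "spin": 0}]}}

```text
time_s: 9.98
tcp_pos: [0.6514, -0.0056, 0.1265]
eef_rot: [-179.7, 0.0, -88.6]
contact_force: [5.0, 0.1, -0.9]
gripper_width: 0.0106
gripper_force: 25.0
```

Emit:
{"method": "drive_tool", "body": {"rows": [{"fingers": -1, "x": 0, "y": 0, "z": -0.002, "spin": 0}, {"fingers": -1, "x": 0, "y": 0, "z": -0.004, "spin": 0}, {"fingers": -1, "x": 0, "y": 0, "z": -0.005, "spin": 0}, {"fingers": -1, "x": 0, "y": 0, "z": -0.005, "spin": 0}, {"fingers": -1, "x": 0, "y": 0, "z": -0.005, "spin": 0}]}}

```text
time_s: 10.6
tcp_pos: [0.6506, -0.0055, 0.1285]
eef_rot: [-179.9, 0.0, -88.7]
contact_force: [10.0, -0.7, -16.5]
gripper_width: 0.011
gripper_force: 25.0
```

Case 3 is caught too (2 mm of slack, then 16.5 N). On to case 4.

Emit:
{"method": "drive_tool", "body": {"rows": [{"fingers": -0.1, "x": 0, "y": 0, "z": 0.005, "spin": 0}, {"fingers": -0.1, "x": 0, "y": 0, "z": 0.005, "spin": 0}, {"fingers": -0.1, "x": 0, "y": 0, "z": 0.005, "spin": 0}, {"fingers": -0.1, "x": 0, "y": 0, "z": -0.055, "spin": 0}, {"fingers": -0.1, "x": 0.06, "y": -0.002, "z": -0.055, "spin": -0.04}, {"fingers": -0.1, "x": 0.12, "y": -0.002, "z": -0.055, "spin": -0.087}, {"fingers": -0.1, "x": 0.145, "y": -0.002, "z": -0.055, "spin": -0.087}, {"fingers": -0.1, "x": 0.145, "y": -0.002, "z": -0.03, "spin": -0.087}, {"fingers": -0.1, "x": 0.145, "y": -0.002, "z": 0.005, "spin": -0.087}, {"fingers": -0.1, "x": 0.145, "y": -0.002, "z": 0.005, "spin": -0.087}]}}

```text
time_s: 11.85
tcp_pos: [0.6527, -0.151, 0.1229]
eef_rot: [179.7, 0.0, -83.7]
contact_force: [0.1, -0.2, 0.3]
gripper_width: 0.0396
gripper_force: 0.0
```

Emit:
{"method": "drive_tool", "body": {"rows": [{"fingers": -1, "x": 0, "y": 0, "z": 0, "spin": 0}, {"fingers": -1, "x": 0, "y": 0, "z": 0, "spin": 0}, {"fingers": -1, "x": 0, "y": 0, "z": 0, "spin": 0}, {"fingers": -1, "x": 0, "y": 0, "z": 0, "spin": 0}, {"fingers": -1, "x": 0, "y": 0, "z": 0, "spin": 0}]}}

```text
time_s: 12.48
tcp_pos: [0.6542, -0.1509, 0.1262]
eef_rot: [180.0, -0.0, -83.7]
contact_force: [-4.1, 1.6, 4.8]
gripper_width: 0.0115
gripper_force: 25.0
```

Emit:
{"method": "drive_tool", "body": {"rows": [{"fingers": -1, "x": 0, "y": 0, "z": -0.002, "spin": 0}, {"fingers": -1, "x": 0, "y": 0, "z": -0.004, "spin": 0}, {"fingers": -1, "x": 0, "y": 0, "z": -0.005, "spin": 0}, {"fingers": -1, "x": 0, "y": 0, "z": -0.005, "spin": 0}, {"fingers": -1, "x": 0, "y": 0, "z": -0.005, "spin": 0}]}}

```text
time_s: 13.1
tcp_pos: [0.6561, -0.1507, 0.1296]
eef_rot: [-179.9, -0.0, -83.7]
contact_force: [6.2, -1.1, -7.5]
gripper_width: 0.011
gripper_force: 25.0
```

Emit:
{"method": "drive_tool", "body": {"rows": [{"fingers": -1, "x": 0, "y": 0, "z": -0.001, "spin": 0}, {"fingers": -1, "x": 0, "y": 0, "z": -0.002, "spin": 0}, {"fingers": -1, "x": 0, "y": 0, "z": -0.003, "spin": 0}, {"fingers": -1, "x": 0, "y": 0, "z": -0.003, "spin": 0}]}}

```text
time_s: 13.6
tcp_pos: [0.6578, -0.1505, 0.1325]
eef_rot: [-179.7, -0.0, -83.7]
contact_force: [12.5, -1.7, -13.2]
gripper_width: 0.0112
gripper_force: 25.0
```

Case 4's lid comes up freely, with x moving along the hinge arc, so it isn't caught. I'll press it down.

Emit:
{"method": "drive_tool", "body": {"rows": [{"fingers": -1, "x": 0, "y": 0.002, "z": 0.004, "spin": 0}, {"fingers": -1, "x": 0, "y": 0.004, "z": 0.008, "spin": 0}, {"fingers": -1, "x": 0, "y": 0.005, "z": 0.01, "spin": 0}, {"fingers": -1, "x": 0, "y": 0.005, "z": 0.01, "spin": 0}]}}

```text
time_s: 14.1
tcp_pos: [0.654, -0.151, 0.1263]
eef_rot: [-179.5, -0.1, -83.6]
contact_force: [6.5, 2.4, 5.8]
gripper_width: 0.011
gripper_force: 25.0
```

Emit:
{"method": "drive_tool", "body": {"rows": [{"fingers": -1, "x": 0, "y": 0, "z": 0.001, "spin": 0}, {"fingers": -1, "x": 0, "y": 0, "z": 0.002, "spin": 0}, {"fingers": -1, "x": 0, "y": 0, "z": 0.002, "spin": 0}]}}

```text
time_s: 14.48
tcp_pos: [0.6536, -0.151, 0.1255]
eef_rot: [-179.5, -0.1, -83.6]
contact_force: [1.7, 4.1, 15.5]
gripper_width: 0.0114
gripper_force: 25.0
```

Emit:
{"method": "drive_tool", "body": {"rows": [{"fingers": -1, "x": 0, "y": 0, "z": 0.001, "spin": 0}, {"fingers": -1, "x": 0, "y": 0, "z": 0.002, "spin": 0}, {"fingers": -1, "x": 0, "y": 0, "z": 0.002, "spin": 0}, {"fingers": -1, "x": 0, "y": 0, "z": 0.002, "spin": 0}]}}

```text
time_s: 14.98
tcp_pos: [0.6502, -0.1513, 0.1196]
eef_rot: [-179.9, -0.0, -83.7]
contact_force: [0.5, 2.5, 3.6]
gripper_width: 0.0112
gripper_force: 25.0
```

```bash
python3 - <<'E'
from h import *
a=cap('scene','s5.png');print(a['s']['tcp_pos'],a['s']['contact_force'])
im=cv2.resize(a['px'][220:370,190:350,::-1],None,fx=4,fy=4,interpolation=cv2.INTER_CUBIC);cv2.imwrite('pics/s5c.png',im)
E
```

```text
[ 0.65021399 -0.15132359  0.11957895] [0.50611135 2.49408931 3.57302828]
```

It snapped: the TCP dropped 6 mm and the force fell away. I'll tug again.

Emit:
{"method": "drive_tool", "body": {"rows": [{"fingers": -1, "x": 0, "y": 0, "z": -0.002, "spin": 0}, {"fingers": -1, "x": 0, "y": 0, "z": -0.004, "spin": 0}, {"fingers": -1, "x": 0, "y": 0, "z": -0.006, "spin": 0}, {"fingers": -1, "x": 0, "y": 0, "z": -0.006, "spin": 0}, {"fingers": -1, "x": 0, "y": 0, "z": -0.006, "spin": 0}]}}

```text
time_s: 15.65
tcp_pos: [0.6495, -0.1509, 0.1218]
eef_rot: [179.9, 0.1, -83.8]
contact_force: [9.0, 0.3, -17.3]
gripper_width: 0.011
gripper_force: 25.0
```

Emit:
{"method": "drive_tool", "body": {"rows": [{"fingers": -0.1, "x": 0, "y": 0, "z": 0.004, "spin": 0}, {"fingers": -0.1, "x": 0, "y": 0, "z": 0.004, "spin": 0}, {"fingers": -0.1, "x": 0, "y": 0, "z": 0.004, "spin": 0}, {"fingers": -0.1, "x": 0, "y": 0, "z": -0.055, "spin": 0}, {"fingers": -0.1, "x": 0.06, "y": 0.01, "z": -0.06, "spin": 0.07}, {"fingers": -0.1, "x": 0.12, "y": 0.02, "z": -0.06, "spin": 0.141}, {"fingers": -0.1, "x": 0.135, "y": 0.02, "z": -0.06, "spin": 0.141}, {"fingers": -0.1, "x": 0.135, "y": 0.02, "z": -0.03, "spin": 0.141}, {"fingers": -0.1, "x": 0.135, "y": 0.02, "z": 0.001, "spin": 0.141}, {"fingers": -0.1, "x": 0.135, "y": 0.02, "z": 0.001, "spin": 0.141}]}}

```text
time_s: 16.9
tcp_pos: [0.643, -0.2871, 0.1218]
eef_rot: [179.7, 0.1, -91.8]
contact_force: [0.1, 0.4, 0.1]
gripper_width: 0.0394
gripper_force: 0.0
```

Emit:
{"method": "drive_tool", "body": {"rows": [{"fingers": -1, "x": 0, "y": 0, "z": 0, "spin": 0}, {"fingers": -1, "x": 0, "y": 0, "z": 0, "spin": 0}, {"fingers": -1, "x": 0, "y": 0, "z": 0, "spin": 0}, {"fingers": -1, "x": 0, "y": 0, "z": 0, "spin": 0}, {"fingers": -1, "x": 0, "y": 0, "z": 0, "spin": 0}]}}

```text
time_s: 17.52
tcp_pos: [0.6443, -0.2878, 0.1252]
eef_rot: [180.0, -0.0, -91.8]
contact_force: [-3.7, 2.0, 6.5]
gripper_width: 0.0109
gripper_force: 25.0
```

Emit:
{"method": "drive_tool", "body": {"rows": [{"fingers": -1, "x": 0, "y": 0, "z": -0.002, "spin": 0}, {"fingers": -1, "x": 0, "y": 0, "z": -0.004, "spin": 0}, {"fingers": -1, "x": 0, "y": 0, "z": -0.006, "spin": 0}, {"fingers": -1, "x": 0, "y": 0, "z": -0.006, "spin": 0}, {"fingers": -1, "x": 0, "y": 0, "z": -0.006, "spin": 0}]}}

```text
time_s: 18.15
tcp_pos: [0.6447, -0.2874, 0.1273]
eef_rot: [179.9, 0.1, -91.8]
contact_force: [5.8, -3.4, -16.9]
gripper_width: 0.0111
gripper_force: 25.0
```

Case 5 is caught: 2.1 mm of slack, then 17 N. All the cases are done, so I'll survey the tubs and lids next.

Emit:
{"method": "drive_tool", "body": {"rows": [{"fingers": 0, "x": 0, "y": 0, "z": 0.005, "spin": 0}, {"fingers": 0, "x": 0, "y": 0, "z": 0.005, "spin": 0}, {"fingers": 0, "x": 0, "y": 0, "z": 0.005, "spin": 0}, {"fingers": 1, "x": 0, "y": 0, "z": -0.06, "spin": 0}, {"fingers": 1, "x": -0.04, "y": 0.05, "z": -0.12, "spin": -0.186}, {"fingers": 1, "x": -0.08, "y": 0.1, "z": -0.12, "spin": -0.37}, {"fingers": 1, "x": -0.08, "y": 0.15, "z": -0.12, "spin": -0.55}, {"fingers": 1, "x": -0.08, "y": 0.198, "z": -0.12, "spin": -0.74}, {"fingers": 1, "x": -0.08, "y": 0.198, "z": -0.12, "spin": -0.92}, {"fingers": 1, "x": -0.08, "y": 0.198, "z": -0.12, "spin": -1.1}]}}

```text
time_s: 19.4
tcp_pos: [0.4488, -0.2017, 0.2518]
eef_rot: [-179.9, -0.2, -28.4]
contact_force: [1.6, 0.1, 0.5]
gripper_width: 0.0878
gripper_force: 0.0
```

Emit:
{"method": "drive_tool", "body": {"rows": [{"fingers": 1, "x": 0, "y": 0, "z": 0, "spin": -0.18}, {"fingers": 1, "x": 0, "y": 0, "z": 0, "spin": -0.36}, {"fingers": 1, "x": 0, "y": 0, "z": 0, "spin": -0.5}, {"fingers": 1, "x": 0, "y": 0, "z": 0, "spin": -0.5}, {"fingers": 1, "x": 0, "y": 0, "z": 0, "spin": -0.5}]}}

```text
time_s: 20.02
tcp_pos: [0.4493, -0.2017, 0.2506]
eef_rot: [180.0, -0.0, -0.3]
contact_force: [0.4, 0.1, -0.5]
gripper_width: 0.0878
gripper_force: 0.0
```

```bash
python3 - <<'E'
from h import *
import pickle
v=cap('wrist','w6.png'); pickle.dump(v,open('w6.pkl','wb')); print(v['s']['qd'].round(1),v['s']['contact_force'].round(2))
go(.45,.2,.25,0)
E
```

```text
[-0.   0.2 -0.  -0.1  0.1  0.5] [ 0.4   0.11 -0.48]
t 20.07 tcp [ 0.4493 -0.2017  0.2505] [ 1.8e+02 -3.0e-02 -2.5e-01] -> shift [-1.000e-03 -4.017e-01  4.000e-04] spin -0.004
```

View pics/w6.png

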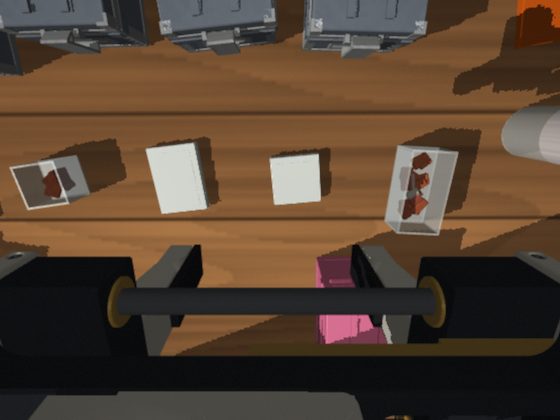

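w6 shows the mid lid at (178,178), the short lid at (296,179), the long tub at (420,190) and the short tub at (47,184). Next is the left half.

Emit:
{"method": "drive_tool", "body": {"rows": [{"fingers": 1, "x": 0, "y": -0.06, "z": 0, "spin": 0}, {"fingers": 1, "x": 0, "y": -0.12, "z": 0, "spin": 0}, {"fingers": 1, "x": 0, "y": -0.18, "z": 0, "spin": 0}, {"fingers": 1, "x": 0, "y": -0.24, "z": 0, "spin": 0}, {"fingers": 1, "x": 0, "y": -0.3, "z": 0, "spin": 0}, {"fingers": 1, "x": 0, "y": -0.36, "z": 0, "spin": 0}, {"fingers": 1, "x": 0, "y": -0.4, "z": 0, "spin": 0}, {"fingers": 1, "x": 0, "y": -0.4, "z": 0, "spin": 0}, {"fingers": 1, "x": 0, "y": -0.4, "z": 0, "spin": 0}]}}

```text
time_s: 21.2
tcp_pos: [0.4497, 0.1982, 0.25]
eef_rot: [180.0, 0.0, -0.1]
contact_force: [-0.1, -1.0, 0.0]
gripper_width: 0.0877
gripper_force: 0.0
```

```bash
cat >> h.py <<'E'
def lids(v):
    "white lid tops: centre at z=.014, yaw of the long side (deg), size"
    im=v['px'].astype(int); m=((im.min(2)>150)&(im.max(2)-im.min(2)<45)).astype(np.uint8)
    m[255:]=0; m=cv2.morphologyEx(m,cv2.MORPH_OPEN,np.ones((5,5),np.uint8)); out=[]
    for c in cv2.findContours(m,cv2.RETR_EXTERNAL,cv2.CHAIN_APPROX_NONE)[0]:
        if cv2.contourArea(c)<800: continue
        P=np.array([atz(v,p[0],.0125)[:2] for p in c],np.float32)
        (x,y),(w,h),a=cv2.minAreaRect(P)
        b=cv2.boxPoints(((x,y),(w,h),a)); e=b[1]-b[0]; f=b[2]-b[1]; g=e if np.hypot(*e)>np.hypot(*f) else f
        out.append((round(x,4),round(y,4),round(max(w,h),4),round(min(w,h),4),round(float((np.degrees(np.arctan2(g[1],g[0]))+90)%180-90),1)))
    return out
E
python3 - <<'E'
from h import *
import pickle
v=cap('wrist','w7.png'); pickle.dump(v,open('w7.pkl','wb')); print(v['s']['tcp_pos'],v['s']['eef_rot'])
for n in('w6','w7'):
    w=pickle.load(open(n+'.pkl','rb')); print(n,*lids(w),sep='\n')
E
```

```text
[0.44974175 0.1981902  0.24999587] [ 1.79976842e+02  2.38415979e-02 -1.29333029e-01]
w6
(0.4464, -0.2268, 0.0619, 0.0618, -85.1)
(0.4479, -0.0742, 0.0868, 0.0609, 6.5)
w7
(0.4476, -0.0717, 0.0872, 0.0694, 6.5)
(0.4432, 0.2275, 0.1132, 0.062, 6.2)
```

View pics/w7.png

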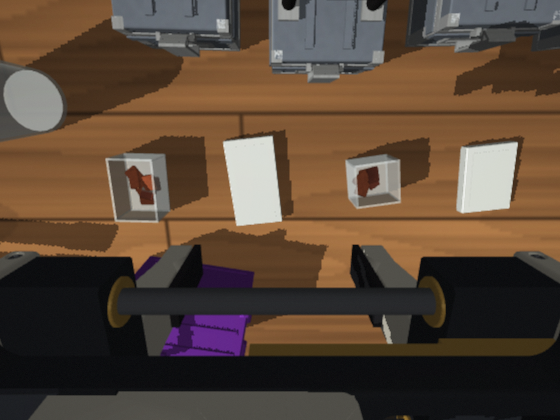

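Lid sizes match: long 113x62, mid 87x61, short 62x62. In w7 the mid tub is at (137,188), the short tub at (374,181) and the long lid at (252,181). I'll zoom the tubs for their rim corners.

```bash
python3 - <<'E'
from h import *
import pickle
a=pickle.load(open('w7.pkl','rb'))['px'];b=pickle.load(open('w6.pkl','rb'))['px']
c=[a[135:245,95:185],a[135:245,335:415],b[135:245,375:470]]
m=np.hstack(c)[:,:,::-1]; m=cv2.convertScaleAbs(cv2.resize(m,None,fx=3,fy=3,interpolation=cv2.INTER_CUBIC),alpha=1.3)
cv2.imwrite('pics/m7.png',m)
E
```

```text
(no output)
```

View pics/m7.png

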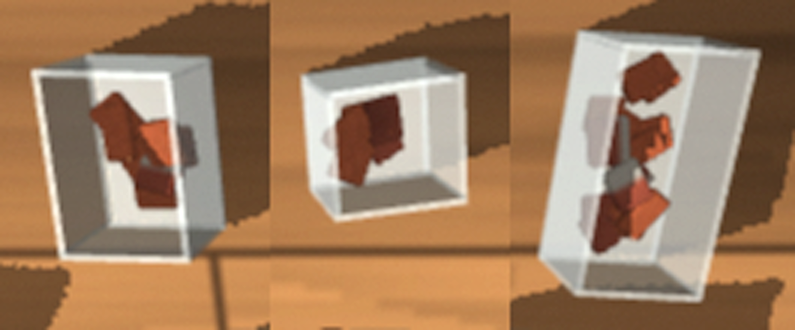

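```bash
python3 - <<'E'
from h import *
import pickle
w6=pickle.load(open('w6.pkl','rb'));w7=pickle.load(open('w7.pkl','rb'))
D={'tubA':(w7,0,95,[(33,71),(171,75),(188,261),(62,258)]),'tubB':(w7,270,335,[(330,93),(464,74),(466,202),(338,218)]),'tubL':(w6,510,375,[(624,46),(759,50),(700,299),(576,293)])}
for n,(v,o,x0,c) in D.items():
    P=np.array([atz(v,((u-o)/3+x0-.33,q/3+135-.33),.045) for u,q in c])[:,:2]
    L=[np.linalg.norm(P[i]-P[i-3]).round(4) for i in range(4)]
    d=(P[0]+P[1]-P[2]-P[3])
    e=(P[0]+P[3]-P[2]-P[1])
    print(n,P.mean(0).round(4),L,'yaw',np.degrees(np.arctan2(d[1],d[0])).round(1),np.degrees(np.arctan2(e[1],e[0])).round(1)-90,P.round(3).tolist())
go(.4464,-.2268,.12,5)
E
```

```text
tubA [0.4411 0.3686] [np.float64(0.0527), np.float64(0.0764), np.float64(0.0514), np.float64(0.0766)] yaw -1.7 -1.7000000000000028 [[0.48, 0.394], [0.478, 0.341], [0.402, 0.344], [0.404, 0.395]]
tubB [0.4491 0.0777] [np.float64(0.0514), np.float64(0.052), np.float64(0.0513), np.float64(0.0514)] yaw 8.1 7.799999999999997 [[0.471, 0.107], [0.478, 0.056], [0.427, 0.049], [0.42, 0.099]]
tubL [ 0.4362 -0.3811] [np.float64(0.0517), np.float64(0.1031), np.float64(0.0521), np.float64(0.1019)] yaw -3.4 -2.5999999999999943 [[0.488, -0.358], [0.486, -0.41], [0.384, -0.404], [0.386, -0.352]]
t 21.25 tcp [0.4498 0.1978 0.2501] [ 1.7999e+02  1.0000e-02 -1.6000e-01] -> shift [-0.0022  0.4246  0.1302] spin -0.09
```

Tub sizes match too, so A is the mid tub, B the short one and the right-hand one is long. I'll start with the long lid and re-measure it from close by.

Emit:
{"method": "drive_tool", "body": {"rows": [{"fingers": 1, "x": -0.0065, "y": -0.03, "z": 0.06, "spin": -0.111}, {"fingers": 1, "x": -0.0065, "y": -0.03, "z": 0.12, "spin": -0.111}, {"fingers": 1, "x": -0.0065, "y": -0.03, "z": 0.13, "spin": -0.111}, {"fingers": 1, "x": -0.0065, "y": -0.03, "z": 0.13, "spin": -0.111}, {"fingers": 1, "x": -0.0065, "y": -0.03, "z": 0.13, "spin": -0.111}]}}

```text
time_s: 21.88
tcp_pos: [0.4449, 0.229, 0.1225]
eef_rot: [-179.9, -0.2, 6.2]
contact_force: [1.0, 0.3, 1.4]
gripper_width: 0.0876
gripper_force: 0.0
```

```bash
python3 - <<'E'
from h import *
v=cap('wrist','w8.png'); print(lids(v)); go(.4432,.2275,.022,6.2)
E
```

```text
[(0.4508, 0.2283, 0.0977, 0.0618, 6.2)]
t 21.93 tcp [0.4448 0.229  0.1225] [-179.86   -0.18    6.23] -> shift [-0.0021  0.0016  0.1004] spin 0.001
```

Emit:
{"method": "drive_tool", "body": {"rows": [{"fingers": 1, "x": -0.001, "y": 0.001, "z": 0.05, "spin": 0}, {"fingers": 1, "x": -0.001, "y": 0.001, "z": 0.08, "spin": 0}, {"fingers": 1, "x": -0.001, "y": 0.001, "z": 0.097, "spin": 0}, {"fingers": 1, "x": -0.001, "y": 0.001, "z": 0.097, "spin": 0}, {"fingers": 0, "x": -0.001, "y": 0.001, "z": 0.097, "spin": 0}, {"fingers": 0, "x": -0.001, "y": 0.001, "z": 0.097, "spin": 0}, {"fingers": 0, "x": -0.001, "y": 0.001, "z": 0.097, "spin": 0}, {"fingers": 0, "x": -0.001, "y": 0.001, "z": 0.097, "spin": 0}, {"fingers": 0, "x": -0.001, "y": 0.001, "z": 0.097, "spin": 0}], "newtons": 15}}

```text
time_s: 23.05
tcp_pos: [0.4429, 0.2275, 0.0239]
eef_rot: [-180.0, -0.1, 6.3]
contact_force: [-1.1, -0.1, 7.2]
gripper_width: 0.0617
gripper_force: 15.0
```

Emit:
{"method": "drive_tool", "body": {"rows": [{"fingers": 0, "x": 0, "y": 0, "z": -0.05, "spin": 0}, {"fingers": 0, "x": -0.005, "y": 0.04, "z": -0.1, "spin": 0.02}, {"fingers": 0, "x": -0.012, "y": 0.1, "z": -0.1, "spin": 0.04}, {"fingers": 0, "x": -0.019, "y": 0.16, "z": -0.1, "spin": 0.06}, {"fingers": 0, "x": -0.027, "y": 0.22, "z": -0.1, "spin": 0.08}, {"fingers": 0, "x": -0.034, "y": 0.28, "z": -0.1, "spin": 0.1}, {"fingers": 0, "x": -0.041, "y": 0.34, "z": -0.1, "spin": 0.12}, {"fingers": 0, "x": -0.049, "y": 0.4, "z": -0.1, "spin": 0.14}, {"fingers": 0, "x": -0.056, "y": 0.46, "z": -0.1, "spin": 0.15}, {"fingers": 0, "x": -0.064, "y": 0.52, "z": -0.1, "spin": 0.16}]}}

```text
time_s: 24.3
tcp_pos: [0.4354, -0.2987, 0.1234]
eef_rot: [180.0, -0.0, -2.9]
contact_force: [1.6, 0.4, -0.8]
gripper_width: 0.0622
gripper_force: 15.0
```

```bash
python3 - <<'E'
from h import *
go(.4362,-.3811,.12,-3)
s=sensors.get_state();print(s['gripper_width'],s['gripper_force'],s['qd'].round(0))
E
```

```text
t 24.3 tcp [ 0.4354 -0.2987  0.1234] [ 1.7999e+02 -3.0000e-02 -2.9200e+00] -> shift [0.005  0.0822 0.0034] spin 0.001
0.06224601130469275 15.00160351395607 [-58.  22.  30.   0.  -8.  53.]
```

Emit:
{"method": "drive_tool", "body": {"rows": [{"fingers": 0, "x": 0.004, "y": 0.05, "z": 0, "spin": 0}, {"fingers": 0, "x": 0.004, "y": 0.083, "z": 0, "spin": 0}, {"fingers": 0, "x": 0.004, "y": 0.083, "z": 0, "spin": 0}, {"fingers": 0, "x": 0.004, "y": 0.083, "z": 0, "spin": 0}]}}

```text
time_s: 24.8
tcp_pos: [0.435, -0.3795, 0.1229]
eef_rot: [-180.0, 0.0, -2.9]
contact_force: [0.0, 0.8, -1.0]
gripper_width: 0.0616
gripper_force: 15.0
```

```bash
python3 - <<'E'
from h import *
import pickle
v=cap('wrist','w9.png');pickle.dump(v,open('w9.pkl','wb'));go(.4362,-.3811,.12,-3)
c,s=np.cos(np.radians(-3)),np.sin(np.radians(-3))
for x,y in((.052,.0265),(.052,-.0265),(-.052,-.0265),(-.052,.0265)): print(proj(v,[.4362+c*x-s*y,-.3811+s*x+c*y,.045]).round(0))
E
```

```text
t 24.85 tcp [ 0.4352 -0.3791  0.1231] [-1.7998e+02  2.0000e-02 -2.9000e+00] -> shift [0.0011 0.0019 0.0031] spin 0.002
[241. 154.]
[315. 154.]
[310. 280.]
[246. 280.]
```

View pics/w9.png

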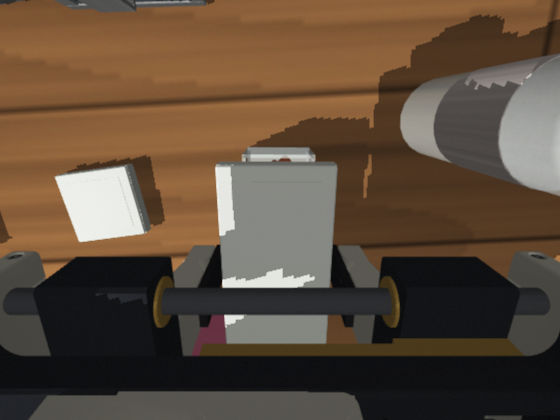

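The long lid is held straight with its front edge at row 164 (columns 217–337). The tub's rim shows just ahead of it at columns 243–314. I'll check the rim row numerically.

```bash
python3 - <<'E'
from h import *
import pickle
v=pickle.load(open('w9.pkl','rb'))
for c in(255,262,305): print(c,[(r,int(v['px'][r,c].mean())) for r in range(142,168)])
print([ (c,int(v['px'][158,c].mean())) for c in list(range(236,250))+list(range(308,322))])
for x in(.488,): print(proj(v,[x,-.38,.045]),proj(v,[x,-.38,0]),proj(v,[x-.002,-.38,.045]))
E
```

```text
255 [(142, 103), (143, 104), (144, 82), (145, 56), (146, 70), (147, 114), (148, 138), (149, 137), (150, 138), (151, 138), (152, 138), (153, 139), (154, 180), (155, 208), (156, 208), (157, 200), (158, 183), (159, 175), (160, 175), (161, 140), (162, 96), (163, 96), (164, 101), (165, 113), (166, 126), (167, 133)]
262 [(142, 56), (143, 56), (144, 57), (145, 56), (146, 62), (147, 109), (148, 138), (149, 138), (150, 137), (151, 138), (152, 137), (153, 139), (154, 179), (155, 207), (156, 208), (157, 200), (158, 182), (159, 174), (160, 175), (161, 141), (162, 97), (163, 96), (164, 100), (165, 113), (166, 125), (167, 132)]
305 [(142, 57), (143, 56), (144, 54), (145, 51), (146, 54), (147, 96), (148, 130), (149, 138), (150, 139), (151, 140), (152, 141), (153, 141), (154, 173), (155, 201), (156, 206), (157, 202), (158, 188), (159, 179), (160, 179), (161, 152), (162, 107), (163, 96), (164, 97), (165, 110), (166, 125), (167, 132)]
[(236, 85), (237, 84), (238, 85), (239, 84), (240, 86), (241, 111), (242, 155), (243, 176), (244, 176), (245, 145), (246, 91), (247, 109), (248, 131), (249, 135), (308, 184), (309, 168), (310, 165), (311, 161), (312, 160), (313, 162), (314, 153), (315, 107), (316, 48), (317, 49), (318, 48), (319, 49), (320, 48), (321, 48)]
[272.88188817 154.13123855] [273.40381181 146.66021483] [273.03188522 156.90147918]
```

Emit:
{"method": "drive_tool", "body": {"rows": [{"fingers": 0, "x": 0, "y": 0.002, "z": 0.03, "spin": 0}, {"fingers": 0, "x": 0, "y": 0.002, "z": 0.05, "spin": 0}, {"fingers": 0, "x": 0, "y": 0.002, "z": 0.055, "spin": 0}, {"fingers": 0, "x": 0, "y": 0.002, "z": 0.06, "spin": 0}, {"fingers": 0, "x": 0, "y": 0.002, "z": 0.064, "spin": 0}, {"fingers": 0, "x": 0, "y": 0.002, "z": 0.064, "spin": 0}]}}

```text
time_s: 25.6
tcp_pos: [0.4355, -0.3817, 0.0594]
eef_rot: [180.0, -0.0, -2.9]
contact_force: [0.1, -0.3, -0.0]
gripper_width: 0.062
gripper_force: 15.0
```

Emit:
{"method": "drive_tool", "body": {"rows": [{"fingers": 0, "x": 0, "y": 0, "z": 0.002, "spin": 0}, {"fingers": 0, "x": 0, "y": 0, "z": 0.003, "spin": 0}, {"fingers": 0.8, "x": 0, "y": 0, "z": 0.002, "spin": 0}, {"fingers": 0.8, "x": 0, "y": 0, "z": 0.001, "spin": 0}, {"fingers": 0.8, "x": 0, "y": 0, "z": 0.001, "spin": 0}, {"fingers": 0.8, "x": 0, "y": 0, "z": -0.05, "spin": 0}, {"fingers": 1, "x": 0, "y": 0, "z": -0.1, "spin": 0}, {"fingers": 1, "x": 0, "y": -0.06, "z": -0.1, "spin": 0}, {"fingers": 1, "x": 0, "y": -0.1, "z": -0.1, "spin": 0}, {"fingers": 1, "x": 0, "y": -0.1, "z": -0.1, "spin": 0}]}}

```text
time_s: 26.85
tcp_pos: [0.4404, -0.28, 0.1596]
eef_rot: [-180.0, -0.0, -2.8]
contact_force: [0.6, 0.4, 1.3]
gripper_width: 0.0876
gripper_force: 0.0
```

```bash
python3 - <<'E'
from h import *
v=cap('wrist','w10.png')
for l in lids(v): print(l)
go(.4464,-.2268,.12,5)
E
```

```text
(0.4464, -0.2266, 0.0617, 0.0614, -85.0)
(0.4477, -0.0736, 0.0867, 0.0612, 6.5)
(0.4276, -0.3912, 0.1093, 0.079, -3.0)
t 26.9 tcp [ 0.4407 -0.281   0.1595] [ 1.7999e+02 -4.0000e-02 -2.7800e+00] -> shift [ 0.003  -0.0544  0.0395] spin -0.136
```

Emit:
{"method": "drive_tool", "body": {"rows": [{"fingers": 1, "x": 0.003, "y": -0.054, "z": 0.02, "spin": -0.136}, {"fingers": 1, "x": 0.003, "y": -0.054, "z": 0.06, "spin": -0.136}, {"fingers": 1, "x": 0.003, "y": -0.054, "z": 0.11, "spin": -0.136}, {"fingers": 1, "x": 0.003, "y": -0.054, "z": 0.136, "spin": -0.136}, {"fingers": 1, "x": 0.003, "y": -0.054, "z": 0.136, "spin": -0.136}, {"fingers": 0, "x": 0.003, "y": -0.054, "z": 0.136, "spin": -0.136}, {"fingers": 0, "x": 0.003, "y": -0.054, "z": 0.136, "spin": -0.136}, {"fingers": 0, "x": 0.003, "y": -0.054, "z": 0.136, "spin": -0.136}, {"fingers": 0, "x": 0.003, "y": -0.054, "z": 0.136, "spin": -0.136}, {"fingers": 0, "x": 0.003, "y": -0.054, "z": 0.136, "spin": -0.136}]}}

```text
time_s: 28.15
tcp_pos: [0.4464, -0.2282, 0.0236]
eef_rot: [180.0, -0.0, 4.9]
contact_force: [0.2, -0.5, 2.6]
gripper_width: 0.0617
gripper_force: 15.0
```

```bash
python3 - <<'E'
from h import *
go(.4491,.0777,.12,8)
E
```

```text
t 28.15 tcp [ 0.4464 -0.2282  0.0236] [ 1.7999e+02 -4.0000e-02  4.8900e+00] -> shift [ 0.0288 -0.3046 -0.0965] spin -0.054
```

Emit:
{"method": "drive_tool", "body": {"rows": [{"fingers": 0, "x": 0, "y": 0, "z": -0.05, "spin": 0}, {"fingers": 0, "x": 0.004, "y": -0.04, "z": -0.098, "spin": 0}, {"fingers": 0, "x": 0.01, "y": -0.1, "z": -0.098, "spin": -0.02}, {"fingers": 0, "x": 0.015, "y": -0.16, "z": -0.098, "spin": -0.03}, {"fingers": 0, "x": 0.021, "y": -0.22, "z": -0.098, "spin": -0.054}, {"fingers": 0, "x": 0.027, "y": -0.28, "z": -0.098, "spin": -0.054}, {"fingers": 0, "x": 0.029, "y": -0.305, "z": -0.098, "spin": -0.054}, {"fingers": 0, "x": 0.029, "y": -0.305, "z": -0.098, "spin": -0.054}, {"fingers": 0, "x": 0.029, "y": -0.305, "z": -0.098, "spin": -0.054}]}}

```text
time_s: 29.28
tcp_pos: [0.4488, 0.078, 0.121]
eef_rot: [180.0, 0.0, 8.0]
contact_force: [0.3, 0.9, -0.7]
gripper_width: 0.0617
gripper_force: 15.0
```

```bash
cat >> h.py <<'E'
def pre(v,x,y,yaw,L):
    "predicted rim corners and far-edge rows, held lid, intensities along the far edge"
    go(x,y,.12,yaw); c,s=np.cos(np.radians(yaw)),np.sin(np.radians(yaw))
    f=lambda a,b:proj(v,[x+c*a-s*b,y+s*a+c*b,.045])
    print('rim',f(L/2,.0265).round(1),f(L/2,-.0265).round(1),'base far',proj(v,[x+c*L/2,y+s*L/2,0]).round(1))
    for u in(258,290): print(u,[(k,int(v['px'][k,u].mean())) for k in range(int(f(L/2,0)[1])-14,int(f(L/2,0)[1])+26)])
E
python3 - <<'E'
from h import *
import pickle
v=cap('wrist','w11.png');pickle.dump(v,open('w11.pkl','wb')); pre(v,.4491,.0777,8,.053)
E
```

```text
t 29.32 tcp [0.4488 0.0776 0.121 ] [1.7999e+02 3.0000e-02 7.9500e+00] -> shift [ 0.0003 -0.0001  0.001 ] spin -0.001
rim [240.7 189.8] [312.  189.8] base far [276.3 176.8]
258 [(175, 51), (176, 50), (177, 68), (178, 111), (179, 132), (180, 132), (181, 130), (182, 132), (183, 132), (184, 131), (185, 132), (186, 131), (187, 132), (188, 132), (189, 131), (190, 161), (191, 192), (192, 199), (193, 192), (194, 177), (195, 169), (196, 168), (197, 169), (198, 171), (199, 170), (200, 170), (201, 169), (202, 142), (203, 84), (204, 52), (205, 52), (206, 69), (207, 87), (208, 92), (209, 92), (210, 91), (211, 90), (212, 100), (213, 111), (214, 120)]
290 [(175, 48), (176, 50), (177, 72), (178, 113), (179, 132), (180, 131), (181, 133), (182, 131), (183, 132), (184, 131), (185, 130), (186, 132), (187, 131), (188, 131), (189, 131), (190, 161), (191, 191), (192, 199), (193, 191), (194, 177), (195, 169), (196, 168), (197, 169), (198, 159), (199, 149), (200, 148), (201, 143), (202, 135), (203, 135), (204, 136), (205, 131), (206, 109), (207, 93), (208, 91), (209, 90), (210, 91), (211, 91), (212, 100), (213, 112), (214, 120)]
```

View pics/w11.png

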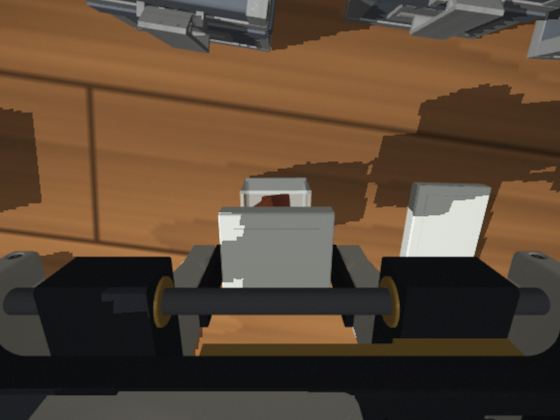

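w11 shows the short tub's rim at row 190 (columns 242–310), as predicted, and the lid edge at row 212. Lowering.

Emit:
{"method": "drive_tool", "body": {"rows": [{"fingers": 0, "x": -0.0005, "y": 0, "z": 0.03, "spin": 0}, {"fingers": 0, "x": -0.0005, "y": 0, "z": 0.048, "spin": 0}, {"fingers": 0, "x": -0.0005, "y": 0, "z": 0.053, "spin": 0}, {"fingers": 0, "x": -0.0005, "y": 0, "z": 0.058, "spin": 0}, {"fingers": 0, "x": -0.0005, "y": 0, "z": 0.062, "spin": 0}, {"fingers": 0, "x": -0.0005, "y": 0, "z": 0.062, "spin": 0}]}}

```text
time_s: 30.08
tcp_pos: [0.4487, 0.0782, 0.0593]
eef_rot: [-180.0, -0.0, 8.0]
contact_force: [0.6, -0.3, 0.4]
gripper_width: 0.0618
gripper_force: 15.0
```

Emit:
{"method": "drive_tool", "body": {"rows": [{"fingers": 0, "x": 0, "y": 0, "z": 0.002, "spin": 0}, {"fingers": 0, "x": 0, "y": 0, "z": 0.003, "spin": 0}, {"fingers": 0.8, "x": 0, "y": 0, "z": 0.002, "spin": 0}, {"fingers": 0.8, "x": 0, "y": 0, "z": 0.001, "spin": 0}, {"fingers": 0.8, "x": 0, "y": 0, "z": 0.001, "spin": 0}, {"fingers": 0.8, "x": 0, "y": 0, "z": -0.05, "spin": 0}, {"fingers": 1, "x": 0, "y": 0.02, "z": -0.1, "spin": 0}, {"fingers": 1, "x": -0.01, "y": 0.08, "z": -0.1, "spin": 0}, {"fingers": 1, "x": -0.021, "y": 0.14, "z": -0.1, "spin": 0.026}, {"fingers": 1, "x": -0.021, "y": 0.14, "z": -0.1, "spin": 0.026}]}}

```text
time_s: 31.32
tcp_pos: [0.4462, -0.0667, 0.159]
eef_rot: [180.0, 0.0, 6.2]
contact_force: [0.0, 1.7, -0.4]
gripper_width: 0.0875
gripper_force: 0.0
```

```bash
python3 - <<'E'
from h import *
v=cap('wrist','w12.png')
print(v['s']['contact_force'].round(1),*lids(v)); l=min(lids(v),key=lambda l:abs(l[1]+.074)); go(l[0],l[1],.022,l[4])
E
```

```text
[ 0.   1.7 -0.4] (0.4474, -0.0743, 0.086, 0.0618, 6.4) (0.4379, 0.0977, 0.0697, 0.0695, 7.9)
t 31.38 tcp [ 0.4468 -0.0652  0.1591] [-1.80e+02  1.00e-02  6.25e+00] -> shift [-0.0004  0.0092  0.1371] spin -0.003
```

Emit:
{"method": "drive_tool", "body": {"rows": [{"fingers": 1, "x": 0, "y": 0.009, "z": 0.05, "spin": 0}, {"fingers": 1, "x": 0, "y": 0.009, "z": 0.1, "spin": 0}, {"fingers": 1, "x": 0, "y": 0.009, "z": 0.136, "spin": 0}, {"fingers": 1, "x": 0, "y": 0.009, "z": 0.136, "spin": 0}, {"fingers": 0, "x": 0, "y": 0.009, "z": 0.136, "spin": 0}, {"fingers": 0, "x": 0, "y": 0.009, "z": 0.136, "spin": 0}, {"fingers": 0, "x": 0, "y": 0.009, "z": 0.136, "spin": 0}, {"fingers": 0, "x": 0, "y": 0.009, "z": 0.136, "spin": 0}, {"fingers": 0, "x": 0, "y": 0.009, "z": 0.136, "spin": 0}]}}

```text
time_s: 32.5
tcp_pos: [0.4485, -0.0722, 0.0236]
eef_rot: [-180.0, -0.1, 6.5]
contact_force: [-1.1, 2.5, 5.6]
gripper_width: 0.0618
gripper_force: 15.0
```

```bash
python3 - <<'E'
from h import *
go(.4411,.3686,.12,-1.7)
E
```

```text
t 32.5 tcp [ 0.4485 -0.0722  0.0236] [-1.7999e+02 -5.0000e-02  6.4900e+00] -> shift [ 0.0425 -0.4388 -0.0963] spin 0.143
```

Emit:
{"method": "drive_tool", "body": {"rows": [{"fingers": 0, "x": 0, "y": 0, "z": -0.05, "spin": 0}, {"fingers": 0, "x": 0.003, "y": -0.04, "z": -0.098, "spin": 0.02}, {"fingers": 0, "x": 0.009, "y": -0.1, "z": -0.098, "spin": 0.04}, {"fingers": 0, "x": 0.015, "y": -0.16, "z": -0.098, "spin": 0.06}, {"fingers": 0, "x": 0.021, "y": -0.22, "z": -0.098, "spin": 0.08}, {"fingers": 0, "x": 0.027, "y": -0.28, "z": -0.098, "spin": 0.1}, {"fingers": 0, "x": 0.033, "y": -0.34, "z": -0.098, "spin": 0.12}, {"fingers": 0, "x": 0.039, "y": -0.4, "z": -0.098, "spin": 0.143}, {"fingers": 0, "x": 0.043, "y": -0.44, "z": -0.098, "spin": 0.143}, {"fingers": 0, "x": 0.043, "y": -0.44, "z": -0.098, "spin": 0.143}]}}

```text
time_s: 33.75
tcp_pos: [0.4411, 0.3722, 0.1205]
eef_rot: [180.0, -0.0, -1.6]
contact_force: [-1.1, -0.7, -0.7]
gripper_width: 0.0619
gripper_force: 15.0
```

Emit:
{"method": "drive_tool", "body": {"rows": [{"fingers": 0, "x": 0, "y": 0, "z": 0, "spin": 0}, {"fingers": 0, "x": 0, "y": 0, "z": 0, "spin": 0}]}}

```text
time_s: 34.0
tcp_pos: [0.4413, 0.3686, 0.1211]
eef_rot: [180.0, 0.0, -1.8]
contact_force: [0.3, -0.6, 0.5]
gripper_width: 0.0619
gripper_force: 15.0
```

```bash
python3 - <<'E'
from h import *
import pickle
v=cap('wrist','w13.png');pickle.dump(v,open('w13.pkl','wb')); pre(v,.4411,.3686,-1.7,.078)
E
```

```text
t 34.05 tcp [0.4414 0.3686 0.1213] [ 1.80e+02  1.00e-02 -1.77e+00] -> shift [-0.0003  0.0001  0.0013] spin -0.001
rim [239.5 173.9] [312.  173.9] base far [275.7 163.3]
258 [(159, 54), (160, 55), (161, 55), (162, 54), (163, 74), (164, 116), (165, 138), (166, 138), (167, 136), (168, 137), (169, 137), (170, 138), (171, 138), (172, 137), (173, 138), (174, 179), (175, 208), (176, 208), (177, 196), (178, 180), (179, 176), (180, 176), (181, 175), (182, 138), (183, 74), (184, 60), (185, 59), (186, 64), (187, 83), (188, 97), (189, 96), (190, 96), (191, 111), (192, 122), (193, 126), (194, 131), (195, 133), (196, 134), (197, 134), (198, 134)]
290 [(159, 55), (160, 56), (161, 56), (162, 57), (163, 73), (164, 116), (165, 139), (166, 137), (167, 138), (168, 138), (169, 138), (170, 138), (171, 137), (172, 138), (173, 148), (174, 185), (175, 208), (176, 208), (177, 197), (178, 180), (179, 175), (180, 176), (181, 176), (182, 176), (183, 176), (184, 177), (185, 177), (186, 168), (187, 130), (188, 96), (189, 96), (190, 96), (191, 112), (192, 121), (193, 126), (194, 132), (195, 133), (196, 134), (197, 134), (198, 134)]
```

View pics/w13.png

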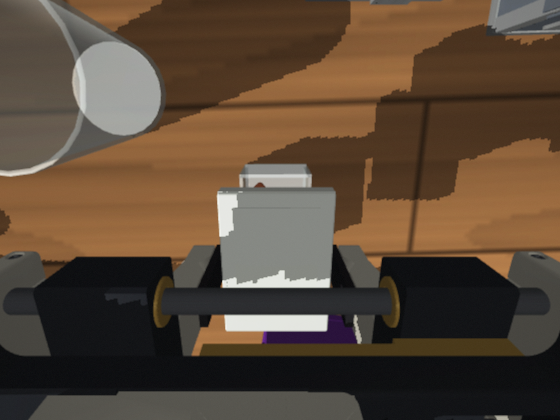

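w13 shows the mid tub's rim at row 174 (columns 241–311) and the lid edge at row 191, as predicted. The jug is well to the left. Lowering.

Emit:
{"method": "drive_tool", "body": {"rows": [{"fingers": 0, "x": -0.0005, "y": 0, "z": 0.03, "spin": 0}, {"fingers": 0, "x": -0.0005, "y": 0, "z": 0.048, "spin": 0}, {"fingers": 0, "x": -0.0005, "y": 0, "z": 0.053, "spin": 0}, {"fingers": 0, "x": -0.0005, "y": 0, "z": 0.058, "spin": 0}, {"fingers": 0, "x": -0.0005, "y": 0, "z": 0.062, "spin": 0}, {"fingers": 0, "x": -0.0005, "y": 0, "z": 0.062, "spin": 0}]}}

```text
time_s: 34.8
tcp_pos: [0.4408, 0.3697, 0.0593]
eef_rot: [-180.0, -0.0, -1.7]
contact_force: [-0.8, -0.2, -0.2]
gripper_width: 0.0617
gripper_force: 15.0
```

Emit:
{"method": "drive_tool", "body": {"rows": [{"fingers": 0, "x": 0, "y": 0, "z": 0.002, "spin": 0}, {"fingers": 0, "x": 0, "y": 0, "z": 0.003, "spin": 0}, {"fingers": 0.8, "x": 0, "y": 0, "z": 0.002, "spin": 0}, {"fingers": 0.8, "x": 0, "y": 0, "z": 0.001, "spin": 0}, {"fingers": 0.8, "x": 0, "y": 0, "z": 0.001, "spin": 0}, {"fingers": 0.8, "x": 0, "y": 0, "z": -0.05, "spin": 0}, {"fingers": 1, "x": 0, "y": 0, "z": -0.11, "spin": 0}, {"fingers": 1, "x": 0, "y": 0.06, "z": -0.17, "spin": 0}, {"fingers": 1, "x": 0, "y": 0.12, "z": -0.19, "spin": 0}, {"fingers": 1, "x": 0, "y": 0.17, "z": -0.19, "spin": 0}]}}

```text
time_s: 36.05
tcp_pos: [0.4363, 0.2064, 0.2501]
eef_rot: [-179.9, -0.1, -1.6]
contact_force: [0.5, -0.4, -0.3]
gripper_width: 0.0876
gripper_force: 0.0
```

Emit:
{"method": "drive_tool", "body": {"rows": [{"fingers": 1, "x": 0, "y": 0, "z": 0, "spin": 0}, {"fingers": 1, "x": 0, "y": 0, "z": 0, "spin": 0}, {"fingers": 1, "x": 0, "y": 0, "z": 0, "spin": 0}]}}

```text
time_s: 36.42
tcp_pos: [0.436, 0.2078, 0.2478]
eef_rot: [180.0, 0.0, -1.7]
contact_force: [-0.3, 0.3, -0.3]
gripper_width: 0.0875
gripper_force: 0.0
```

```bash
sed -i "s/def lids(v):/def lids(v,zt=.0125):/; s/atz(v,p\[0\],.0125)/atz(v,p[0],zt)/" h.py; python3 - <<'E'
from h import *
v=cap('wrist','w14.png')
for z in(.047,.05): print(z,lids(v,z))
go(.44,-.2,.25,0)
E
```

```text
0.047 [(0.4404, 0.3704, 0.0851, 0.0615, -1.7), (0.4487, 0.0815, 0.0681, 0.0625, -83.1)]
0.05 [(0.4411, 0.3689, 0.0843, 0.0609, -1.7), (0.4493, 0.0826, 0.0675, 0.062, -83.1)]
t 36.48 tcp [0.4359 0.2079 0.2477] [ 1.7995e+02  4.0000e-02 -1.6600e+00] -> shift [ 0.0159  0.4076 -0.002 ] spin -0.029
```

Emit:
{"method": "drive_tool", "body": {"rows": [{"fingers": 1, "x": 0.002, "y": 0.06, "z": 0, "spin": 0}, {"fingers": 1, "x": 0.004, "y": 0.12, "z": 0, "spin": 0}, {"fingers": 1, "x": 0.006, "y": 0.18, "z": 0, "spin": 0}, {"fingers": 1, "x": 0.008, "y": 0.24, "z": 0, "spin": 0}, {"fingers": 1, "x": 0.01, "y": 0.3, "z": 0, "spin": 0}, {"fingers": 1, "x": 0.012, "y": 0.36, "z": 0, "spin": 0}, {"fingers": 1, "x": 0.014, "y": 0.4, "z": 0, "spin": 0}, {"fingers": 1, "x": 0.014, "y": 0.4, "z": 0, "spin": 0}, {"fingers": 1, "x": 0.014, "y": 0.4, "z": 0, "spin": 0}, {"fingers": 1, "x": 0.014, "y": 0.4, "z": 0, "spin": 0}]}}

```text
time_s: 37.72
tcp_pos: [0.4383, -0.1921, 0.2481]
eef_rot: [-180.0, 0.0, -1.6]
contact_force: [-0.5, 0.4, 0.6]
gripper_width: 0.0877
gripper_force: 0.0
```

```bash
python3 - <<'E'
from h import *
v=cap('wrist','w15.png'); a=cap('scene','s15.png')
print(lids(v,.047)); w=cv2.imread('pics/w14.png'); b=v['px'][:,:,::-1]; s=a['px'][:,:,::-1]
f=lambda i,w,h:cv2.resize(i,(w,h),interpolation=cv2.INTER_CUBIC)
# rows: wrist strips at top, scene below
cv2.imwrite('pics/fin.png',np.vstack([np.hstack([f(w[110:250,60:440],400,147),f(b[110:250,120:500],400,147)]),f(s[140:380,80:500],800,453)]))
for n,x,y,yaw,L,W,V in(('L',.4362,-.3811,-3,.113,.062,v),('M',.4411,.3686,-1.7,.087,.062,None)):
    if V is None: continue
    c,q=np.cos(np.radians(yaw)),np.sin(np.radians(yaw))
    print(n,[proj(V,[x+c*i*L/2-q*j*W/2,y+q*i*L/2+c*j*W/2,.048]).round(0).tolist() for i,j in((1,1),(1,-1),(-1,-1),(-1,1))])
E
```

```text
[(0.449, 0.0789, 0.0615, 0.061, 8.0), (0.4367, -0.3744, 0.1121, 0.0775, -3.0)]
L [[420.0, 132.0], [476.0, 133.0], [455.0, 228.0], [404.0, 227.0]]
```

View pics/fin.png

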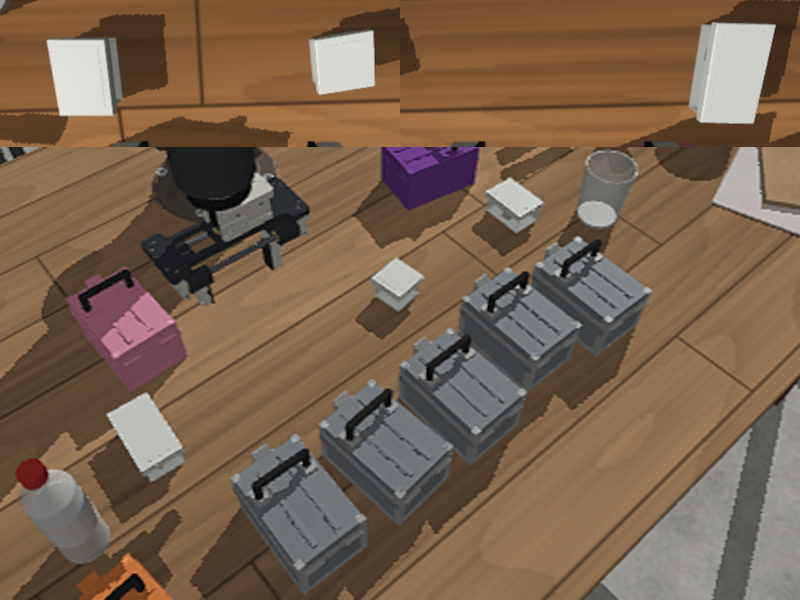

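The last picture shows all three tubs with their own lids on and level: mid at the upper right, short in the middle, long at the lower left. All five cases are shut, the jug and bottle are where they were, and the gripper is clear. Handing in.

```bash
python3 -c "
from plant import r
print(r.close_job())"
```

```text
the job is handed in; nothing more can be done
None
```

The job is handed in (no verdict shown): all three tubs have their own lids on, all five cases held under a tug (case 4's catch was loose, so I pressed it shut and tugged again), and the jug and water bottle were not touched.

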